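Square up a drawer corner and hold it

ROBOT

A 6-joint arm with a two-finger parallel gripper is mounted at the origin on the work surface. World frame = base frame: x ahead of the robot, y to its left, z up, the work surface at z = 0. Lengths are in m, angles in degrees, forces in N, time in s.
With the tool pointing down it reaches from about 0.25 to 0.775 m from the base axis. Payload 4 kg.
Tool frame: the origin (TCP) lies midway between the tips of the shut fingers; the grasp point (between the pads) lies 19 mm behind it; z points along the fingers, y is the line along which they close (so a half turn about z gives the same grasp; the last joint's range is limited). The gripper opens to 85 mm and grips with 20 to 120 N. Pads are 22 mm wide; open, the fingers measure 114 mm over their backs; the gripper's body (76 mm by 85 mm) begins 54 mm behind the grasp point. The pads swing forward as they close: fully open they stand 13 mm farther back than shut.
Start: joints at [-81.767, 4.996, 78.535, -0, 96.463, -5.907], TCP at [0.134, -0.533, 0.231] pointing down, gripper open.
Joint ranges: [-177.83, 177.83], [-43.37, 116.18], [15.69, 146.23], [-61.86, 241.86], [9.47, 152.12], [-147.06, 147.06]. Speed limits (degrees/s): [159.86, 159.86, 180, 180, 180, 180].

INTERFACE

Orientations are given as a 3x3 rotation matrix whose columns are the frame's x, y, z axes.
In Python, from workcell import arm, vision, hand_in, spotter gives the robot as it stands. The module is installed in compiled form; this text tells all that it offers.
- The arm moves only by the shell command python3 -m inch 'ROWS' [OPENING] [FORCE]. ROWS is JSON, a list of rows, each an object of numbers: "dx", "dy", "dz": the shift along the tool's x, y, z in cm; "roll": the turn about the tool's z in degrees. A call has 1 to 12 rows; each row is the pose to reach, as a shift and turn from the pose commanded when the call began, along the tool's axes at that moment; what a row does not reach only later rows make up. A row lasts 1/10 s, in which the tool goes at most 50 mm and 8.59 degrees, less where a joint would pass 70% of its speed; a pose out of reach is approached as far as the arm can. A call with a gripper value outside its range is refused whole. OPENING is the closure, from -1 (fully open) to 1 (shut), set as the call begins (- or left out, the last holds). The fingers move at their own pace and stop on an object; FORCE is the grip in N (left out, the last holds). Time passes only in rows, so rows that repeat a pose let the fingers close. It gives the time, the measured TCP pose, the force, the opening and the grip force at its end, in the units of the state.
- arm.observe(): the state, without advancing time (a new reading comes with each control period).
- vision.get_image(name): name is "scene" or "top"; returns a dict with "pixels" (384x512x3 uint8, blue, green, red), "depth" (384x512 float32, m along the optical axis (not along the pixel's ray), 0 where there is no reading), "K" (3x3 intrinsics, pixels), "k1" (the pictures are not rectified: a ray, as slopes to the right and down, at radius r is drawn at 1 + k1 r^2 times it, then the intrinsics apply), "R" (3x3) and "t" (3): a world point X has camera coordinates R X + t. Camera axes: x right, y down, z forward; pixel columns grow to the right and rows downward; lengths in m; the calibration is good to about 2 mm. A picture is of the moment at which its call begins.
- hand_in(): hands the job in; it is judged then, once.
Trained networks look in a picture, given as the dict that the camera call returned (one of the last four; its "shot" number tells which), for a name from the list of things; names that differ only in an ending like _2 or _b are one class to them, and where a whole thing is asked for, a point or a joint stands for the part that bears it (a point fixed in the world has none). Each returns a list of dicts, best first, with "confidence" (0 to 1); they miss things now and then, are a little off and sometimes report something else, mostly with a low value. They report only what shows in the picture. A call takes as long as a camera call. They do not tell look-alikes from the thing itself.
- spotter.silhouettes(picture, label): "region" (384x512 bool, what is visible of it) and "extent" ([left, top, right, bottom] in pixels, round what is visible of it).
- spotter.landmark_of(picture, label): "uv" ([column, row] in pixels: a listed point, or the origin of a listed thing).
The state is a dict: "time": time; "joint_positions": joint angles; "dq": joint speeds; "effort": joint torques, N m; "position": TCP position; "tcp_rot": TCP orientation; "contact_force": force on the tool from outside, world axes, zero at the start; "ft_torque": the same for the moment, N m; "width": finger opening in m; "grip_force": force on a finger pad.
Only numpy, scipy, OpenCV 4.12 (cv2) and the standard library are available. Lean on these libraries where they do the work, as an engineer would, in place of code of your own. Each camera call takes 0.05 s, during which the arm holds its last target. There are 200 camera calls.

TASK

The dry-fitted drawer corner on the white assembly board has racked out of square: its free side leans in. Pick up the aluminium assembly square by its diagonal brace, lay it level inside the corner low enough that the full height of its two outer faces bears on the wood, and press it firmly into the corner until one leg lies flat against the front and the other has pushed the side out flat against it. Finish while still gripping the square and pressing it home, ready for the clamps, and leave the other things on the bench where they are.

Things in the scene. Friction and masses are not known exactly. Their poses are not given: they have to be found in the camera images.
- base: White melamine assembly board 350 x 320 x 12 mm, fixed flat on the bench, carrying the drawer corner. Origin on the bench directly below the drawer's inside corner; +x runs along the drawer front's inner face, +y along the side's inner face when it is square, +z up; inside of the drawer is x > 0, y > 0. Spans x -50 to 300, y -60 to 260 mm; top 12 mm above the bench.
- front: Drawer front: brown board on edge, 280 long, 20 thick (y -20 to 0), 55 mm high, fixed on the white board. Origin at the inside corner on top of the white board (12 mm above the bench), axes as base; inner face is y = 0. A plywood cleat 35 mm high stands behind it; a screw clamp straddles it at x 225 to 245 mm, 66 mm above the white board, reaching 27 mm inside.
- side (a joint): Angle (rad) of the drawer side about the upright inside corner edge: 0 = square, positive = leaning in (starts 0.04 to 0.09). Brown board on edge, 230 long, 16 thick, 55 mm high, along +y of front, inner face x = 0 when square. Its tight dry dovetails are springy: about 0.3 N m (2 N at 150 mm) pushes it out square; let go, it springs partly back.
- square: Aluminium assembly square lying flat: an L of two legs 165 long, 14 wide, 34 mm high, with a diagonal brace 12 wide, 34 high; 0.36 to 0.54 kg. Origin: middle of the brace, underside; +z up. Outer faces: y = -60 mm (leg along x) and x = -60 (leg along y), legs end at 105. Grip the brace from above with fingers closing along the heel direction (-1, -1); 59 mm of room on its heel side.
- square_heel (a point): Where the square's two outer faces would meet, on its underside, (-60, -60, 0) mm in square, same axes; the metal corner itself is clipped 10 mm. The square is symmetrical about the heel direction. It comes home when this point meets the origin of front in plan with the same axes.
- try_square: Bystander: try square, dark wood stock 120 x 22 x 16 mm (origin at the middle of its underside, long along y) with a steel blade 150 mm along +x.
- mallet: Bystander: wooden joiner's mallet, head 65 x 130 x 60 mm, handle to -x, 300 mm long.
- chisel: Bystander: chisel 270 mm long lying along x, light wooden handle to -x, 26 mm high.
- plane: Bystander: block plane 160 x 50 mm, 55 mm high, long along x.
- cork_block: Bystander: cork sanding block 110 x 65 x 35 mm lying on the white board inside the drawer, away from the corner.
- pencil: Bystander: flat dark carpenter's pencil 175 x 14 x 9 mm, lying along its x.
- glue_bottle: Bystander: white glue bottle, 64 mm across and 180 mm tall, standing.
Not all that is in view belongs to the job. There is more than one size of the square; the one meant has the size given above.

How it is judged (in metres and radians):
On the way:
1. the square has been picked up: gripped and lifted at least 20 mm clear of the bench (height (world z) of square above 0.02 m and contact force between the fingers and square above 2 N), for 0.2 s.
At the end, for the whole second after the job is handed in: For the last second the fingers grip the still square (over 3 N): heel within 4 mm of the inside corner, level within 3 deg, underside under 18 mm above the white board, leg parallel to the front within 1.1 deg, over 1.5 N on front and on side each, side within 0.02 rad of square (x of square_heel in the frame of front between -0.004 and 0.004 m and y of square_heel in the frame of front between -0.004 and 0.004 m and z of square_heel in the frame of front between -0.004 and 0.018 m and angle between square's own z axis and vertical below 0.05 rad and angle between the x axis of square and the x axis of front, either way round below 0.02 rad and value of joint side between -0.02 and 0.02 rad and contact force between square and front above 1.5 N and contact force between square and side above 1.5 N and contact force between the fingers and square above 3 N and linear speed of square below 0.02 m/s); the arm keeps its last pose, push and grip.
It fails at once if a bystander (try square, mallet, chisel, plane, cork block, pencil or glue bottle) is moved more than 30 mm (distance of any of try_square, mallet, chisel, plane, cork_block, pencil, glue_bottle from where it was at the start of the episode above 0.03 m).
It also fails if it takes over 40 s, if anything falls off the work surface, if the arm or the gripper's body presses on something with over 40 N, if the wrist force passes 120 N, or if a joint passes its speed limit or range.

## Working session

There is one attempt and no reset: what is moved stays moved. The work goes in short steps, Python scripts to look and compute and a shell command to move; the robot and the scene stay as the last step left them, time stands still between calls to the robot, and variables do not carry over. Pictures are saved under pics/ and viewed, at most 10 in all, crops included, and the job is handed in when it is done.

```bash
mkdir -p pics
cat > h.py <<'E'
import numpy as np, cv2
from workcell import arm, vision, hand_in, spotter
def world(im, uv, z=None):
    """pixels -> world, by depth, or on plane z"""
    uv=np.atleast_2d(np.array(uv,float)); K=im["K"];k1=im["k1"]
    d=np.array([k1,0,0,0,0],float)
    s=cv2.undistortPoints(uv.reshape(-1,1,2),np.array(K,float),d).reshape(-1,2)
    r=np.c_[s,np.ones(len(s))]; R=np.array(im["R"]);t=np.array(im["t"])
    if z is None:
        dep=im["depth"][uv[:,1].round().astype(int),uv[:,0].round().astype(int)]
        return (r*dep[:,None]-t)@R
    c=-R.T@t; w=r@R
    return c+w*((z-c[2])/w[:,2])[:,None]
def project(im,X):
    p,_=cv2.projectPoints(np.atleast_2d(np.array(X,float)).reshape(-1,1,3),cv2.Rodrigues(np.array(im["R"]))[0],np.array(im["t"],float),np.array(im["K"],float),np.array([im["k1"],0,0,0,0],float))
    return p.reshape(-1,2)
E
python3 - <<'E'
from h import *
for n in("top","scene"):
    im=vision.get_image(n); cv2.imwrite(f"pics/{n}0.png",im["pixels"])
    R=np.array(im["R"]);print(n,(-R.T@im["t"]).round(3),R.round(2).tolist(),im["K"][0][0],im["k1"])
    for l in("square","square_heel","front","side","base","cork_block","glue_bottle","mallet","plane","try_square","chisel","pencil"):
        for f in(spotter.silhouettes,spotter.landmark_of):
            for o in f(im,l)[:3]:
                if "uv" in o: print(l,round(o["confidence"],2),np.round(o["uv"],1),world(im,o["uv"]).round(3))
                else:
                    v,u=np.nonzero(o["region"]&(im["depth"]>0)); w=world(im,np.c_[u,v])
                    print(l,"sil",round(o["confidence"],2),np.round(o["extent"]),len(u),np.percentile(w,2,0).round(3),np.percentile(w,98,0).round(3))
E
```

```text
top [ 0.264 -0.1    1.757] [[0.02, -1.0, 0.0], [-0.99, -0.02, -0.14], [0.14, 0.0, -0.99]] 463.9014274740842 -0.1715686918819
square sil 0.98 [284. 173. 340. 208.] 596 [ 0.48  -0.416 -0.005] [ 0.588 -0.204  0.042]
square sil 0.58 [288. 251. 351. 305.] 909 [ 0.128 -0.449 -0.003] [ 0.309 -0.238  0.053]
square 0.86 [324.2 270.5] [[ 0.23  -0.356  0.047]]
square 0.75 [312.1 187.9] [[ 0.543 -0.315  0.001]]
square_heel sil 0.8 [290. 249. 351. 300.] 808 [ 0.132 -0.446  0.006] [ 0.307 -0.24   0.053]
square_heel sil 0.65 [281. 172. 344. 207.] 599 [ 0.476 -0.417 -0.004] [ 0.588 -0.204  0.042]
square_heel sil 0.32 [137. 191. 205. 203.] 355 [0.479 0.116 0.019] [0.505 0.343 0.075]
square_heel 0.74 [310.3 206.3] [[ 0.472 -0.308  0.001]]
square_heel 0.59 [344.3 249.2] [[ 0.311 -0.439 -0.001]]
front 0.85 [196.5 198.1] [[0.486 0.119 0.066]]
side sil 0.91 [136. 191. 205. 205.] 362 [0.479 0.116 0.022] [0.504 0.34  0.075]Traceback (most recent call last):
  File "<stdin>", line 7, in <module>
ValueError: it knows: base, chisel, cork_block, front, glue_bottle, mallet, pencil, plane, square, square_heel, try_square
```

View pics/top0.png

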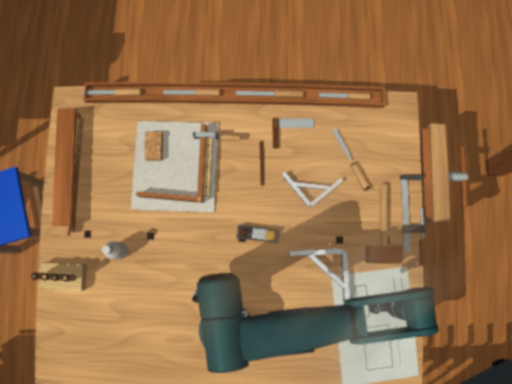

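The top view shows the drawer corner near (205,200), with the front running up the picture and the side to the left. There are two L-squares, with heels near (310,206) and (346,250). Next I measure their sizes.

Run:
```python
from h import *
t=vision.get_image("top");s=vision.get_image("scene")
cv2.imwrite("pics/scene0.png",cv2.resize(s["pixels"],(800,600),interpolation=cv2.INTER_CUBIC))
a=cv2.resize(t["pixels"][165:305,275:360],None,fx=4,fy=4,interpolation=cv2.INTER_CUBIC)
b=cv2.resize(t["pixels"][115:215,125:225],None,fx=4,fy=4,interpolation=cv2.INTER_CUBIC)
b=cv2.copyMakeBorder(b,0,a.shape[0]-b.shape[0],0,0,cv2.BORDER_CONSTANT)
cv2.imwrite("pics/crop0.png",np.hstack([a,b]))
R=np.array(s["R"]);print((-R.T@s["t"]).round(3),s["K"][0][0],s["k1"])
for l in("square","square_heel","front","base","cork_block","glue_bottle","mallet","plane","try_square","chisel","pencil"):
  for n,im in(("top",t),("scene",s)):
    for o in spotter.landmark_of(im,l)[:3]: print(n,l,round(o["confidence"],2),np.round(o["uv"],1),world(im,o["uv"]).round(3))
```

```text
[1.179 0.73  0.971] 465.6939998525325 -0.05518887687498292
top square 0.9 [311.2 188.5] [[ 0.54  -0.31   0.008]]
top square 0.84 [324.9 271.5] [[ 0.227 -0.359  0.041]]
scene square 0.7 [200.3 175.8] [[ 0.553 -0.305  0.007]]
scene square 0.7 [265.4 135.5] [[ 0.227 -0.352 -0.001]]
scene square 0.15 [222.5 166.1] [[ 0.461 -0.306  0.   ]]
top square_heel 0.72 [342.  245.5] [[ 0.325 -0.431 -0.006]]
top square_heel 0.65 [311.  205.9] [[ 0.471 -0.308  0.021]]
scene square_heel 0.92 [233.2 137.4] [[ 0.326 -0.42  -0.001]]
scene square_heel 0.75 [224.8 166.7] [[ 0.458 -0.297  0.001]]
top front 0.91 [197.4 198.8] [[0.483 0.116 0.068]]
scene front 0.89 [303.9 238.8] [[0.5   0.125 0.015]]
scene front 0.5 [170.9 225. ] [[ 0.754 -0.164  0.016]]
top base 0.74 [201.1 201.5] [[0.479 0.107 0.02 ]]
top base 0.24 [260.9 165. ] [[ 0.628 -0.116  0.006]]
scene base 0.91 [303.3 240.9] [[0.507 0.13  0.016]]
top cork_block 0.74 [153.4 147.9] [[0.677 0.294 0.052]]
scene cork_block 0.87 [297.1 317.4] [[0.708 0.311 0.044]]
scene cork_block 0.71 [432.9 260.8] [[0.319 0.42  0.043]]
top glue_bottle 0.58 [119.9 248.1
[... 166 characters left out ...]
.1] [[ 0.406 -0.573 -0.002]]
scene mallet 0.41 [214.5 214.8] [[ 0.631 -0.118  0.013]]
top plane 0.64 [259.1 237. ] [[ 0.35  -0.115  0.035]]
scene plane 0.87 [286.7 180.8] [[ 0.359 -0.096  0.012]]
top try_square 0.94 [275.6 134.5] [[ 0.746 -0.171  0.022]]
scene try_square 0.56 [169.2 226.6] [[ 0.761 -0.162  0.015]]
top chisel 0.91 [352.8 169.4] [[ 0.616 -0.47   0.018]]
top chisel 0.44 [258.4 234.1] [[ 0.36  -0.112  0.031]]
scene chisel 0.57 [155.  158.2] [[ 0.627 -0.465  0.024]]
scene chisel 0.39 [300.5 240.9] [[0.511 0.123 0.013]]
top pencil 0.46 [262.7 162.8] [[ 0.637 -0.123  0.004]]
top pencil 0.21 [155.2 145.6] [[0.687 0.289 0.047]]
scene pencil 0.82 [214.5 218.6] [[ 0.637 -0.111  0.007]]
```

View pics/scene0.png

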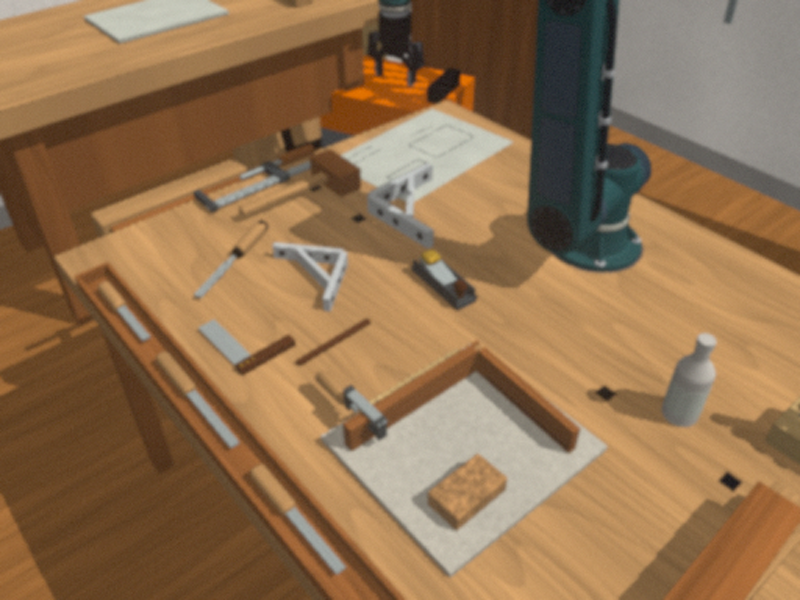

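View pics/crop0.png

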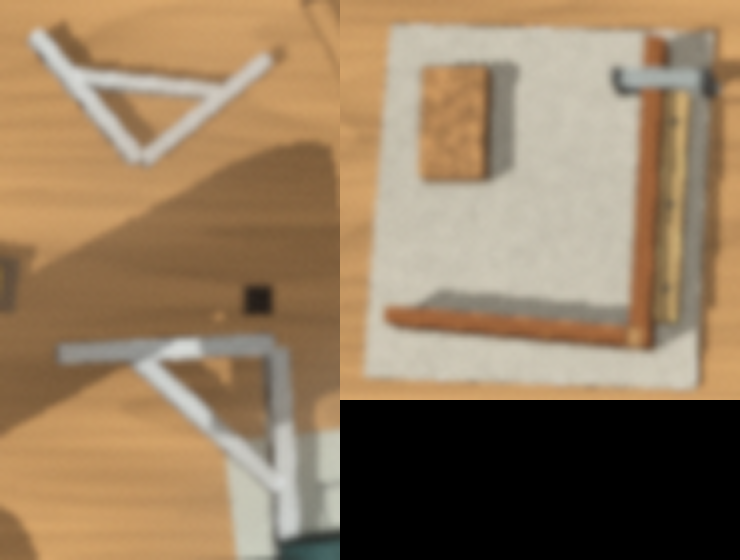

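Square A, with its heel at about (310,206) in the top view, has legs of about 160 mm; B's are about 220 mm and it is taller, so A is the one meant. Next I fit silhouettes to A and the drawer corner in both views.

```bash
cat > fit.py <<'E'
from h import *
from scipy.optimize import minimize
def rz(p,x,y,a):
    c,s=np.cos(a),np.sin(a); return np.asarray(p)@np.array([[c,s],[-s,c]])+[x,y]
def mask(im,polys,z0,z1,S=6,box=None):
    u0,v0,u1,v1=box; m=np.zeros(((v1-v0)*S,(u1-u0)*S),np.uint8)
    for p in polys:
        P=np.vstack([np.c_[p,np.full(len(p),z)] for z in (z0,z1)])
        q=((project(im,P)-[u0,v0]+.5)*S-.5)
        cv2.fillConvexPoly(m,cv2.convexHull((q*16).round().astype(np.int32)),255,shift=4)
    m=cv2.GaussianBlur(cv2.resize(m,(u1-u0,v1-v0),interpolation=cv2.INTER_AREA).astype(np.float32)/255,(0,0),.8)
    return m
def sat(im):
    p=im["pixels"].astype(np.float32); return (p[...,2]-p[...,0])/(p.sum(2)+30)
def cv_(F,ms,valid=None):
    A=np.stack([m.ravel() for m in ms]+[np.ones(ms[0].size)],1); f=F.ravel()
    if valid is not None: A=A[valid.ravel()];f=f[valid.ravel()]
    x,*_=np.linalg.lstsq(A,f,rcond=None); return ((A@x-f)**2).sum()
L=np.array
LEGS=[L([[-60,-60],[105,-60],[105,-46],[-60,-46]])/1e3,L([[-60,-60],[-46,-60],[-46,105],[-60,105]])/1e3,
      L([[50,-58],[58,-50],[-50,58],[-58,50]])/1e3]
def boxof(im,P,pad,):
    q=project(im,P); a=np.floor(q.min(0)-pad).astype(int); b=np.ceil(q.max(0)+pad).astype(int)
    return max(a[0],0),max(a[1],0),min(b[0],512),min(b[1],384)
def fit_square(ims,x0,z=0.):
    boxes=[boxof(im,np.c_[rz(np.vstack(LEGS),*x0),np.full(12,z+.017)],6) for im in ims]
    Fs=[sat(im)[b[1]:b[3],b[0]:b[2]] for im,b in zip(ims,boxes)]
    f=lambda x: sum(cv_(F,[mask(im,[rz(l,*x) for l in LEGS],z,z+.034,box=b)]) for im,b,F in zip(ims,boxes,Fs))
    r=minimize(f,x0,method="Nelder-Mead",options=dict(initial_simplex=L([x0]*4)+np.vstack([[0]*3,np.diag([.01,.01,.08])])))
    return r.x,r.fun
def fit_corner(ims,x0):
    # visible white board inside the drawer: region x -12..190, y -18..240 (clear of clamp; cork excluded)
    roi=L([[-.02,-.022],[.19,-.022],[.19,.25],[-.02,.25]]);boxes=[];val=[];Fs=[]
    def polys(x):
        d=x[3];fr=L([[-.016,-.02],[.28,-.02],[.28,0],[-.016,0]])
        sd=rz(L([[-.016,0],[0,0],[0,.23],[-.016,.23]]),0,0,-d)
        return [rz(fr,*x[:3]),rz(sd,*x[:3])]
    for im in ims:
        P=np.c_[rz(roi,*x0[:3]),np.full(4,.067)];b=boxof(im,P,3)
        F=sat(im)[b[1]:b[3],b[0]:b[2]]
        v=mask(im,[rz(L([[-.012,-.012],[.185,-.012],[.185,.24],[-.012,.24]]),*x0[:3])],.05,.05,box=b)>.5
        for o in spotter.silhouettes(im,"cork_block")[:1]:
            k=cv2.dilate(o["region"].astype(np.uint8),np.ones((9,9)))[b[1]:b[3],b[0]:b[2]]; v&=k==0
        boxes.append(b);Fs.append(F);val.append(v)
    f=lambda x: sum(cv_(F,[mask(im,polys(x),.012,.067,box=b)],v) for im,b,F,v in zip(ims,boxes,Fs,val))
    r=minimize(f,x0,method="Nelder-Mead",options=dict(initial_simplex=L([x0]*5)+np.vstack([[0]*4,np.diag([.01,.01,.05,.05])]),maxiter=600))
    return r.x,r.fun,polys(r.x)
E
python3 - <<'E'
from fit import *
t=vision.get_image("top");s=vision.get_image("scene")
for ims in([t],[s],[t,s]):
    x,f=fit_square(ims,[.53,-.31,np.radians(45)]); print("sq",x.round(4),np.degrees(x[2]).round(2),f)
    c,g,P=fit_corner(ims,[.492,.128,0,.06]); print("corner",c.round(4),np.degrees(c[2:]).round(2),g)
out=[]
for im in(t,s):
    p=cv2.resize(im["pixels"],None,fx=3,fy=3,interpolation=cv2.INTER_CUBIC)
    for pol,z in [(rz(l,*x),.034) for l in LEGS]+[(q,.067) for q in P]:
        cv2.polylines(p,[((project(im,np.c_[pol,np.full(4,z)])+.5)*3*16).round().astype(np.int32)],True,(0,255,0),1,shift=4)
    out.append(p)
cv2.imwrite("pics/fit0.png",np.vstack([out[0][345:645,380:1060],out[1][400:700,380:1060]]))
E
```

```text
sq [ 0.5323 -0.2888  0.6696] 38.37 10.001145646872025
corner [ 0.4935  0.1177 -0.01    0.0617] [-0.57  3.53] 0.5478422072140161
sq [ 0.5476 -0.3135  1.0646] 61.0 18.095367150015278
corner [ 0.4897  0.1165 -0.0105  0.0526] [-0.6   3.01] 1.2945169514715706
sq [ 0.4993 -0.2865  1.4163] 81.15 20.201503881376787
corner [0.4902 0.1161 0.0027 0.0775] [0.15 4.44] 2.8385947227865334
```

View pics/fit0.png

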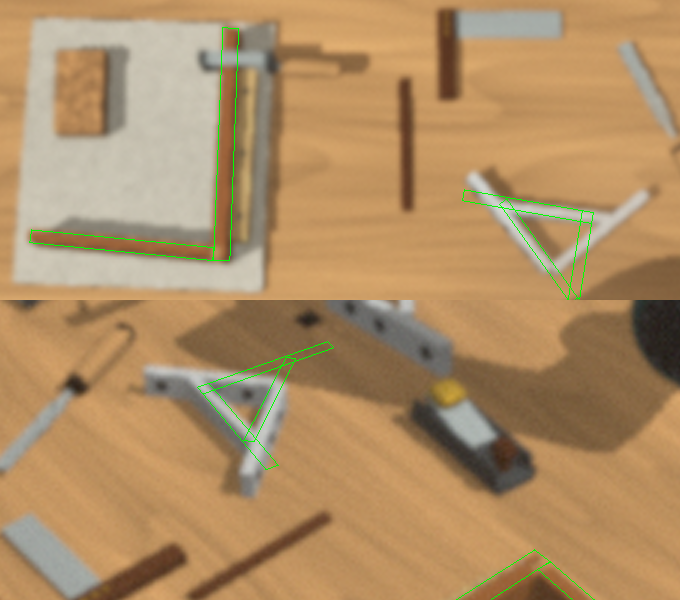

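The corner overlay fits well. The square's starting yaw had the wrong sign (it should be −45°), so I refit.

Run:
```python
from fit import *
t=vision.get_image("top");s=vision.get_image("scene")
for ims in([t],[s],[t,s]):
    x,f=fit_square(ims,[.543,-.31,np.radians(-45)]); print("sq",x.round(4),np.degrees(x[2]).round(2),f)
    c,g,P=fit_corner(ims,[.492,.117,-.01,.058]); print("corner",c.round(4),np.degrees(c[2:]).round(2),g)
h=rz([[-.06,-.06]],*x);print("heel",h)
st=arm.observe();print(st["position"],np.round(st["tcp_rot"],3).tolist(),st["width"],st["time"],st["contact_force"])
out=[]
for im in(t,s):
    p=cv2.resize(im["pixels"],None,fx=3,fy=3,interpolation=cv2.INTER_CUBIC)
    for pol,z in [(rz(l,*x),.034) for l in LEGS]+[(q,.067) for q in P]:
        cv2.polylines(p,[((project(im,np.c_[pol,np.full(4,z)])+.5)*3*16).round().astype(np.int32)],True,(0,255,0),1,shift=4)
    out.append(p)
cv2.imwrite("pics/fit1.png",np.vstack([out[0][345:645,380:1060],out[1][400:700,380:1060]]))
```

```text
sq [ 0.5495 -0.3104 -0.8714] -49.93 0.34586514701844595
corner [ 0.493   0.117  -0.004   0.0701] [-0.23  4.02] 0.5240044846080834
sq [ 0.5473 -0.3101 -0.8677] -49.72 0.3303918783869204
corner [0.4896 0.1149 0.003  0.058 ] [0.17 3.32] 1.3969087229794819
sq [ 0.5486 -0.3102 -0.8673] -49.69 0.8745834835493518
corner [ 0.4906  0.1166 -0.0057  0.0685] [-0.32  3.92] 2.9573829038636434
heel [[ 0.46402604 -0.30326104]]
[ 0.13433004 -0.53333799  0.23131583] [[0.97, 0.244, -0.0], [0.244, -0.97, 0.0], [-0.0, -0.0, -1.0]] 0.08542455538187625 2.2 [-0.24258091 -0.44442647 -0.66942107]
```

View pics/fit1.png

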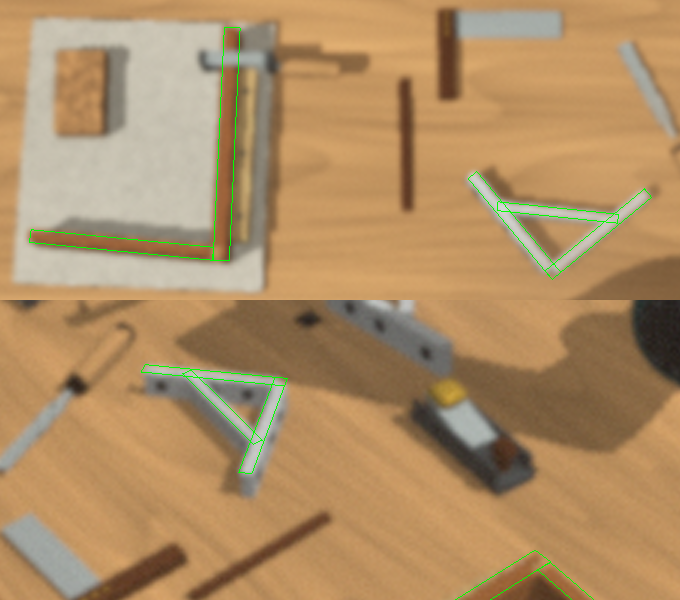

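The fit is good: square A at (0.5486, −0.310), yaw −49.8°; corner at (0.491, 0.1165), yaw about −0.3°. Now I move above the brace with the gripper partly closed.

```bash
python3 -m inch '[{"dx":45.6,"dy":-11.5,"dz":8,"roll":-71},{"dx":45.6,"dy":-11.5,"dz":8,"roll":-71},{"dx":45.6,"dy":-11.5,"dz":8,"roll":-71},{"dx":45.6,"dy":-11.5,"dz":8,"roll":-71},{"dx":45.6,"dy":-11.5,"dz":8,"roll":-71},{"dx":45.6,"dy":-11.5,"dz":8,"roll":-71},{"dx":45.6,"dy":-11.5,"dz":8,"roll":-71},{"dx":45.6,"dy":-11.5,"dz":8,"roll":-71},{"dx":45.6,"dy":-11.5,"dz":8,"roll":-71},{"dx":45.6,"dy":-11.5,"dz":8,"roll":-71},{"dx":45.6,"dy":-11.5,"dz":8,"roll":-71},{"dx":45.6,"dy":-11.5,"dz":8,"roll":-71}]' -0.1 40; python3 -m inch '[{"dx":0},{"dx":0}]'
python3 - <<'E'
from h import *
s=arm.observe();print(np.round(s["tcp_rot"],4).tolist(),s["joint_positions"],s["width"])
E
```

```text
time: 3.4
position: [0.5486, -0.3101, 0.1508]
tcp_rot: [[0.083, 0.997, -0.001], [0.997, -0.083, -0.0], [-0.0, -0.001, -1.0]]
contact_force: [-0.5, -0.7, 0.3]
width: 0.0467
grip_force: 0.0
[[0.0834, 0.9965, -0.0013], [0.9965, -0.0834, -0.0001], [-0.0002, -0.0013, -1.0]] [-3.46080885e+01  1.67542181e+01  7.39617007e+01 -4.45220337e-02
  8.93426975e+01 -2.98208008e+01] 0.04671662123315732$[0]: bad value
```

```bash
python3 -m inch '[{"dz":4},{"dz":8},{"dz":10.5},{"dz":12},{"dz":13},{"dz":14},{"dz":14.4},{"dz":14.4},{"dz":14.4}]' - 40 && python3 -m inch '[{"dz":0.01},{"dz":0.01},{"dz":0.01},{"dz":0.01},{"dz":0.01},{"dz":0.01}]' 1 60
```

```text
$[0]: bad value
```

```bash
python3 -m inch '[{"dx":0,"dy":0,"dz":4,"roll":0},{"dx":0,"dy":0,"dz":8,"roll":0},{"dx":0,"dy":0,"dz":10.5,"roll":0},{"dx":0,"dy":0,"dz":12,"roll":0},{"dx":0,"dy":0,"dz":13,"roll":0},{"dx":0,"dy":0,"dz":14,"roll":0},{"dx":0,"dy":0,"dz":14.4,"roll":0},{"dx":0,"dy":0,"dz":14.4,"roll":0},{"dx":0,"dy":0,"dz":14.4,"roll":0}]' - 40
```

```text
time: 4.3
position: [0.5491, -0.3109, 0.0085]
tcp_rot: [[0.085, 0.996, 0.002], [0.996, -0.085, -0.001], [-0.001, 0.002, -1.0]]
contact_force: [1.0, 0.6, -0.3]
width: 0.0469
grip_force: 0.0
```

```bash
python3 -m inch '[{"dx":0,"dy":0,"dz":0,"roll":0},{"dx":0,"dy":0,"dz":0,"roll":0},{"dx":0,"dy":0,"dz":0,"roll":0},{"dx":0,"dy":0,"dz":0,"roll":0},{"dx":0,"dy":0,"dz":0,"roll":0},{"dx":0,"dy":0,"dz":0,"roll":0}]' 1 90
```

```text
time: 4.9
position: [0.5485, -0.3107, 0.0083]
tcp_rot: [[0.085, 0.996, 0.0], [0.996, -0.085, -0.001], [-0.001, 0.0, -1.0]]
contact_force: [-2.5, -0.1, 6.6]
width: 0.0102
grip_force: 91.3
```

```bash
python3 -m inch '[{"dx":0,"dy":0,"dz":-1,"roll":0},{"dx":0,"dy":0,"dz":-3,"roll":0},{"dx":0,"dy":0,"dz":-6,"roll":0},{"dx":0,"dy":0,"dz":-9,"roll":0},{"dx":0,"dy":0,"dz":-12,"roll":0},{"dx":0,"dy":0,"dz":-12,"roll":0}]' && python3 -m inch '[{"dx":2,"dy":0,"dz":0,"roll":-3},{"dx":6,"dy":-0.2,"dz":0,"roll":-8},{"dx":11,"dy":-0.3,"dz":0,"roll":-14},{"dx":16,"dy":-0.4,"dz":0,"roll":-20},{"dx":21,"dy":-0.5,"dz":0,"roll":-26},{"dx":26,"dy":-0.6,"dz":0,"roll":-31},{"dx":31,"dy":-0.7,"dz":0,"roll":-36},{"dx":36,"dy":-0.8,"dz":0,"roll":-41},{"dx":41,"dy":-0.9,"dz":0,"roll":-45},{"dx":46,"dy":-1.1,"dz":0,"roll":-48},{"dx":50,"dy":-1.2,"dz":0,"roll":-49.6},{"dx":51.8,"dy":-1.2,"dz":0,"roll":-49.6}]' && python3 -m inch '[{"dx":0,"dy":0,"dz":0,"roll":0},{"dx":0,"dy":0,"dz":0,"roll":0},{"dx":0,"dy":0,"dz":0,"roll":0}]'
python3 - <<'E'
from fit import *
from scipy.optimize import minimize
st=arm.observe();print(st["position"],np.round(st["tcp_rot"],4).tolist(),st["width"],st["grip_force"])
t=vision.get_image("top");s=vision.get_image("scene")
cv2.imwrite("pics/hov.png",np.vstack([cv2.resize(t["pixels"][115:215,110:250],(700,500))[200:],cv2.resize(s["pixels"][160:350,200:440],(700,554))[:300]]))
for k,im in(("top",t),("scene",s)):
    for o in spotter.landmark_of(im,"square_heel")[:2]: print(k,round(o["confidence"],2),o["uv"],world(im,o["uv"],st["position"][2]-.0083))
E
```

```text
time: 5.5
position: [0.551, -0.3119, 0.1324]
tcp_rot: [[0.085, 0.996, 0.009], [0.996, -0.085, -0.006], [-0.005, 0.009, -1.0]]
contact_force: [0.5, -0.1, -2.9]
width: 0.0098
grip_force: 90.1
time: 6.7
position: [0.5776, 0.2112, 0.1235]
tcp_rot: [[-0.708, 0.706, -0.006], [0.706, 0.708, 0.001], [0.005, -0.004, -1.0]]
contact_force: [-1.0, -0.1, -4.7]
width: 0.0104
grip_force: 89.8
time: 7.0
position: [0.5798, 0.2053, 0.126]
tcp_rot: [[-0.703, 0.711, -0.002], [0.711, 0.703, -0.001], [0.001, -0.003, -1.0]]
contact_force: [0.4, -0.2, -4.7]
width: 0.0102
grip_force: 89.8
[0.57980167 0.20533457 0.12596492] [[-0.703, 0.7112, -0.0022], [0.7112, 0.703, -0.0013], [0.0006, -0.0025, -1.0]] 0.01018303989874422 89.83744382858276
top 0.97 [343.6, 246.7] [[ 0.31652999 -0.41406267  0.11766492]]
top 0.84 [190.2, 188.1] [[0.51471539 0.13673391 0.11766492]]
scene 0.88 [234.5, 137.8] [[ 0.42834272 -0.27489419  0.11766492]]
scene 0.65 [308.6, 220.5] [[0.51716058 0.15120332 0.11766492]]
```

View pics/hov.png

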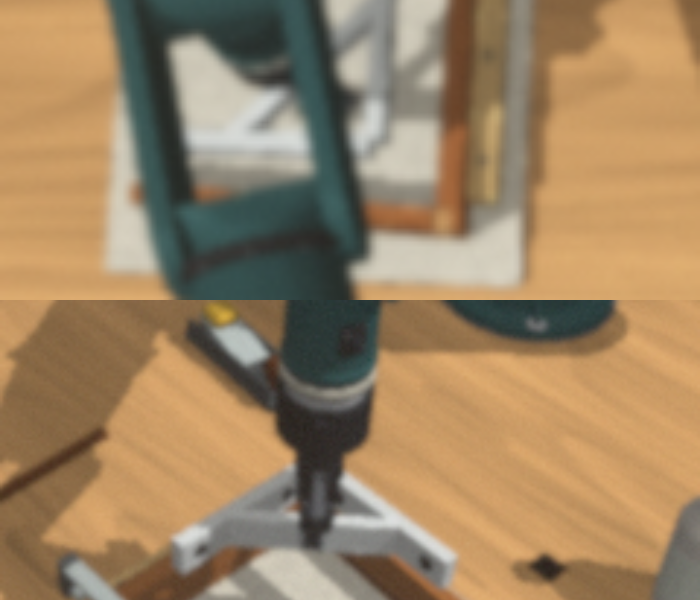

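Held level and aligned, hovering 28 mm inside the corner. Now I lower it.

```bash
python3 -m inch '[{"dx":0,"dy":0,"dz":2,"roll":0},{"dx":0,"dy":0,"dz":4,"roll":0},{"dx":0,"dy":0,"dz":6,"roll":0},{"dx":0,"dy":0,"dz":7.5,"roll":0},{"dx":0,"dy":0,"dz":8.5,"roll":0},{"dx":0,"dy":0,"dz":9.3,"roll":0},{"dx":0,"dy":0,"dz":9.8,"roll":0},{"dx":0,"dy":0,"dz":9.8,"roll":0},{"dx":0,"dy":0,"dz":9.8,"roll":0},{"dx":0,"dy":0,"dz":9.8,"roll":0}]' && python3 -m inch '[{"dx":0,"dy":-0.5,"dz":0,"roll":0},{"dx":0,"dy":-1.2,"dz":0,"roll":0},{"dx":0,"dy":-1.8,"dz":0,"roll":0},{"dx":0,"dy":-2.2,"dz":0,"roll":0},{"dx":0,"dy":-2.2,"dz":0,"roll":0},{"dx":0,"dy":-2.2,"dz":0,"roll":0}]'
```

```text
time: 8.2
position: [0.5811, 0.2069, 0.0303]
tcp_rot: [[-0.704, 0.71, 0.002], [0.71, 0.704, 0.0], [-0.001, 0.002, -1.0]]
contact_force: [-0.3, -0.0, -3.7]
width: 0.0102
grip_force: 90.0
time: 8.8
position: [0.5648, 0.1911, 0.0294]
tcp_rot: [[-0.704, 0.71, 0.0], [0.71, 0.704, 0.0], [-0.0, 0.0, -1.0]]
contact_force: [-0.4, 0.9, -4.3]
width: 0.0102
grip_force: 89.9
```

```bash
python3 -m inch '[{"dx":0,"dy":-0.3,"dz":0,"roll":0},{"dx":0,"dy":-0.7,"dz":0,"roll":0},{"dx":0,"dy":-1.1,"dz":0,"roll":0},{"dx":0,"dy":-1.4,"dz":0,"roll":0},{"dx":0,"dy":-1.4,"dz":0,"roll":0},{"dx":0,"dy":-1.4,"dz":0,"roll":0}]' && python3 -m inch '[{"dx":0,"dy":-0.2,"dz":0,"roll":0},{"dx":0,"dy":-0.4,"dz":0,"roll":0},{"dx":0,"dy":-0.6,"dz":0,"roll":0},{"dx":0,"dy":-0.6,"dz":0,"roll":0},{"dx":0,"dy":-0.6,"dz":0,"roll":0}]'
```

```text
time: 9.4
position: [0.5548, 0.181, 0.0294]
tcp_rot: [[-0.704, 0.71, 0.0], [0.71, 0.704, -0.001], [-0.0, -0.0, -1.0]]
contact_force: [1.0, -1.2, -3.9]
width: 0.0102
grip_force: 90.0
time: 9.9
position: [0.553, 0.1781, 0.0302]
tcp_rot: [[-0.704, 0.71, 0.006], [0.71, 0.704, 0.002], [-0.003, 0.006, -1.0]]
contact_force: [6.4, 3.5, -6.5]
width: 0.0102
grip_force: 89.6
```

```bash
python3 -m inch '[{"dx":0,"dy":-0.2,"dz":0,"roll":0},{"dx":0,"dy":-0.4,"dz":0,"roll":0},{"dx":0,"dy":-0.4,"dz":0,"roll":0},{"dx":0,"dy":-0.4,"dz":0,"roll":0}]'
python3 - <<'E'
from fit import *
st=arm.observe();print(st["position"],st["contact_force"],st["ft_torque"])
t=vision.get_image("top");s=vision.get_image("scene")
cv2.imwrite("pics/p1.png",np.vstack([cv2.resize(t["pixels"][120:210,120:240],(680,510))[160:],cv2.resize(s["pixels"][190:310,200:400],(680,408))[:250]]))
E
```

```text
time: 10.3
position: [0.5529, 0.1779, 0.0312]
tcp_rot: [[-0.704, 0.71, 0.013], [0.71, 0.704, 0.008], [-0.004, 0.015, -1.0]]
contact_force: [13.2, 9.2, -8.6]
width: 0.0101
grip_force: 89.2
[0.55290945 0.17794918 0.03119012] [13.15572485  9.20173512 -8.58431958] [ 1.62064885 -2.08243873 -0.09138483]
```

View pics/p1.png

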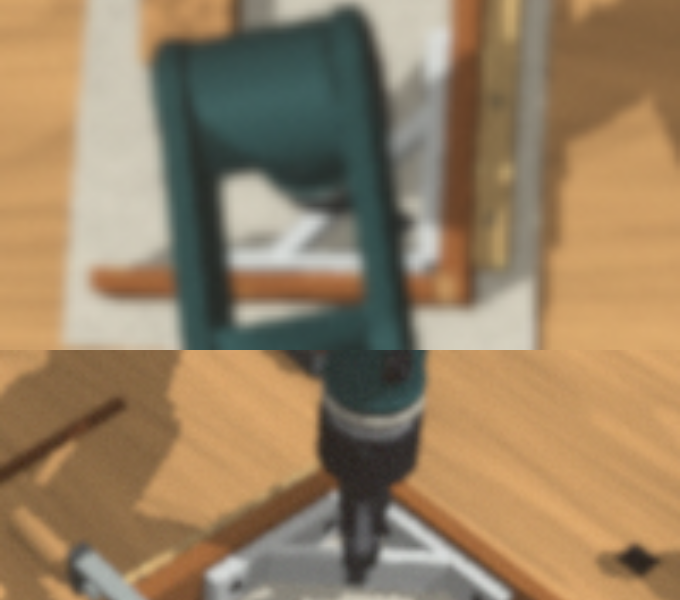

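Seated, with the force rising while the position holds. To check that the leg is flat on the front, I make a small yaw and watch where it stops following.

```bash
cat > y.py <<'E'
from h import *
s=arm.observe();R=np.array(s["tcp_rot"]);print("YAW",np.degrees(np.arctan2(R[1,1],R[0,1])).round(3),"xy",np.round(s["position"],4),"F",np.round(s["contact_force"],1),"T",np.round(s["ft_torque"],2),"q6",s["joint_positions"][5].round(2),"tilt",np.degrees(np.arccos(-R[2,2])).round(2))
E
python3 y.py
python3 -m inch '[{"dx":0,"dy":0,"dz":0,"roll":0.3},{"dx":0,"dy":0,"dz":0,"roll":0.5},{"dx":0,"dy":0,"dz":0,"roll":0.5}]' >/dev/null; python3 y.py
python3 -m inch '[{"dx":0,"dy":0,"dz":0,"roll":0.3},{"dx":0,"dy":0,"dz":0,"roll":0.5},{"dx":0,"dy":0,"dz":0,"roll":0.5}]' >/dev/null; python3 y.py
```

```text
YAW 44.778 xy [0.5529 0.178  0.0312] F [12.3  8.9 -9.4] T [ 1.63 -2.09 -0.08] q6 -32.76 tilt 0.88
YAW 44.324 xy [0.553  0.1778 0.0312] F [11.9  8.5 -9.6] T [ 1.58 -2.12  0.27] q6 -32.3 tilt 0.89
YAW 43.862 xy [0.5533 0.1777 0.0313] F [12.6  9.7 -9.2] T [ 1.55 -2.19  0.49] q6 -31.83 tilt 0.9
```

```bash
for i in 1 2 ; do python3 -m inch '[{"dx":0,"dy":0,"dz":0,"roll":0.3},{"dx":0,"dy":0,"dz":0,"roll":0.5},{"dx":0,"dy":0,"dz":0,"roll":0.5},{"dx":0,"dy":0,"dz":0,"roll":0.5}]' >/dev/null; python3 y.py; done
for i in 1 2 3 4 5 6; do python3 -m inch '[{"dx":0,"dy":0,"dz":0,"roll":-0.3},{"dx":0,"dy":0,"dz":0,"roll":-0.5},{"dx":0,"dy":0,"dz":0,"roll":-0.5},{"dx":0,"dy":0,"dz":0,"roll":-0.5}]' >/dev/null; python3 y.py; done
```

```text
YAW 43.42 xy [0.5533 0.1776 0.0313] F [12.8  9.3 -9.3] T [ 1.53 -2.19  0.75] q6 -31.38 tilt 0.91
YAW 42.983 xy [0.5533 0.1776 0.0313] F [13.7  7.7 -9.4] T [ 1.51 -2.14  1.02] q6 -30.93 tilt 0.9
YAW 43.428 xy [0.5533 0.1776 0.0313] F [13.6  8.7 -9.6] T [ 1.54 -2.22  0.82] q6 -31.39 tilt 0.91
YAW 43.86 xy [0.5533 0.1777 0.0313] F [13.3  8.5 -8.9] T [ 1.48 -2.17  0.51] q6 -31.83 tilt 0.91
YAW 44.296 xy [0.5532 0.1777 0.0313] F [12.7  8.9 -8.9] T [ 1.55 -2.17  0.1 ] q6 -32.28 tilt 0.9
YAW 44.762 xy [0.553  0.178  0.0313] F [12.2  9.3 -8.2] T [ 1.59 -2.04 -0.14] q6 -32.74 tilt 0.89
YAW 45.246 xy [0.5526 0.1782 0.0313] F [11.3  9.2 -7.9] T [ 1.68 -1.9  -0.19] q6 -33.23 tilt 0.87
YAW 45.739 xy [0.5522 0.1785 0.0312] F [10.9 10.3 -8. ] T [ 1.8  -1.78 -0.33] q6 -33.72 tilt 0.84
```

The kink is clear. Below a tool yaw of about 44.2° the position freezes and only the torque rises, so the leg is flush; above it the square pivots off the front. I settle at about 43.9°.

```bash
python3 -m inch '[{"dx":0,"dy":0,"dz":0,"roll":0.6},{"dx":0,"dy":0,"dz":0,"roll":1.2},{"dx":0,"dy":0,"dz":0,"roll":1.8},{"dx":0,"dy":0,"dz":0,"roll":1.8},{"dx":0,"dy":0,"dz":0,"roll":1.8},{"dx":0,"dy":0,"dz":0,"roll":1.8},{"dx":0,"dy":0,"dz":0,"roll":1.8},{"dx":0,"dy":0,"dz":0,"roll":1.8}]'; python3 y.py
python3 - <<'E'
from fit import *
t=vision.get_image("top");s=vision.get_image("scene")
P=[]
c=(.4925,.1175,-.0115)
sq=rz([[.06,.06]],*c)[0]
out=[]
for im in(t,s):
    p=cv2.resize(im["pixels"],None,fx=5,fy=5,interpolation=cv2.INTER_CUBIC)
    for pol,z in [(rz(l,*sq,c[2]),.057) for l in LEGS]+[(rz(np.array(q)/1e3,*c),.067) for q in ([[-16,-20],[264,-20],[264,0],[-16,0]],[[-16,0],[0,0],[0,230],[-16,230]])]:
        cv2.polylines(p,[((project(im,np.c_[pol,np.full(4,z)])+.5)*5*16).round().astype(np.int32)],True,(0,255,0),1,shift=4)
    out.append(p)
cv2.imwrite("pics/fin.png",np.hstack([out[0][600:1080,630:1100],out[1][1080:1560,1200:1520]]))
E
```

```text
time: 15.0
position: [0.5532, 0.1777, 0.0314]
tcp_rot: [[-0.695, 0.719, 0.014], [0.719, 0.695, 0.007], [-0.005, 0.015, -1.0]]
contact_force: [13.1, 8.2, -8.4]
width: 0.0105
grip_force: 89.6
YAW 44.04 xy [0.5532 0.1777 0.0314] F [13.1  8.2 -8.4] T [ 1.62 -2.08  0.25] q6 -32.01 tilt 0.9
```

View pics/fin.png

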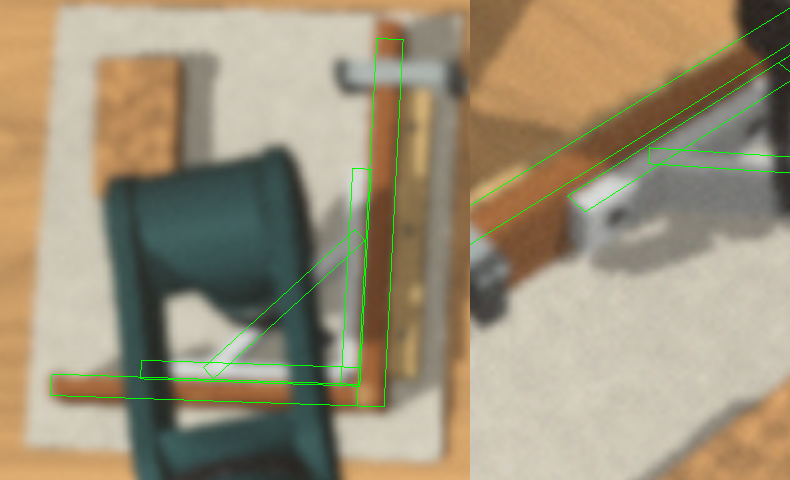

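The picture shows both legs flush: the front face meets the square along x≈360 px, and the side lies on its square outline. Grip and push are holding, so I hand in.

```bash
python3 -c "
from workcell import hand_in
print(hand_in())"
```

```text
the job is handed in; nothing more can be done
None
```

I handed the job in at about 15 s with the 165 mm square still gripped at about 90 N, level within about 1° and pressing with about 8 N on the front and 13 N on the side. Both legs look flush in the last picture, and the hand-in returned no verdict.

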